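# Open the lens-tray carrier and hold its gate

### The arm

A 6-joint arm with a two-finger parallel gripper is mounted at the origin on the work surface. World frame = base frame: x ahead of the robot, y to its left, z up, the work surface at z = 0. Lengths are in m, angles in rad, forces in N, time in s.
With the tool pointing down it reaches from about 0.4 to 0.825 m from the base axis. Payload 7 kg.
Tool frame: the origin (TCP) lies between the finger pads, 19 mm behind the fingertips; this is the grasp point; z points along the fingers, y is the line along which they close (so a half turn about z gives the same grasp; the last joint's range is limited). The gripper opens to 88 mm and grips with 3 to 60 N. Pads are 19 mm wide; open, the fingers measure 130 mm over their backs; the gripper's body (78 mm by 193 mm) begins 47 mm behind the grasp point.
Start: joints at [-1.026, 0.359, 0.012, 0, -1.224, -0.288], TCP at [0.171, -0.653, 0.245] pointing down, gripper open.
Joint ranges: [-3.07, 3.07], [-1.43, 2.12], [-1.02, 1.25], [-3.03, 1.67], [-3.05, -0], [-3.03, 3.03]. Speed limits (rad/s): [2.39, 2.39, 3.01, 3.14, 3.14, 3.14].

### API

Orientations are given as [roll, pitch, yaw] about the fixed x, y, z axes, in that order (R = Rz(yaw) Ry(pitch) Rx(roll)).
In Python, from station import arm gives the robot as it stands.
- The arm moves only by the tool move_arm, never from a script. Its argument "rows" is a list of rows, each an object with "translation": the shift along the tool's x, y, z in cm, a list of three; "rot": the turn, a rotation vector about the tool's x, y, z in degrees, a list of three; "hand": the closure, from 0 (fully open) to 1 (shut). A call has 1 to 8 rows; each row is the pose to reach, as a shift and turn from the pose commanded when the call began, along the tool's axes at that moment; what a row does not reach only later rows make up. A row lasts 1/12 s, in which the tool goes at most 41.7 mm and 7.16 degrees, less where a joint would pass 70% of its speed; a pose out of reach is approached as far as the arm can. A call with a gripper value outside its range is refused whole. The fingers move at their own pace and stop on an object; "squeeze" is the grip in N (left out, the last holds). Time passes only in rows, so rows that repeat a pose let the fingers close. It gives the time, the measured TCP pose, the force, the opening and the grip force at its end, in the units of the state.
- arm.get_state(): the state, without advancing time (a new reading comes with each control period).
- arm.grab_frame(name): name is "side" or "top"; returns (picture, depth): 400x640x3 uint8, red, green, blue; 400x640 float32, m along the optical axis (not along the pixel's ray), 0 where there is no reading.
- arm.camera_params(name): a dict with "vfov" (degrees; the focal length in pixels is half the picture's height over the tangent of half this angle, whatever the lens; pixels are square), "cx", "cy" (the principal point, pixels), "k1" (the pictures are not rectified: a ray, as slopes to the right and down, at radius r is drawn at 1 + k1 r^2 times it, then the intrinsics apply), "position" and "orientation" of the camera in the world. Camera axes: x right, y down, z forward; pixel columns grow to the right and rows downward; lengths in m; the calibration is good to about 2 mm. A picture is of the moment at which its call begins. camera_params takes no time and is no camera call.
- arm.job_done(): hands the job in; it is judged then, once.
Trained networks look in the newest picture that a camera, given by its name, has taken for a name from the list of things; names that differ only in an ending like _2 or _b are one class to them, and where a whole thing is asked for, a point or a joint stands for the part that bears it (a point fixed in the world has none). Each returns a list of dicts, best first, with "p" (0 to 1); they miss things now and then, are a little off and sometimes report something else, mostly with a low value. They report only what shows in the picture. A call takes as long as a camera call.
- arm.search_frame(label, camera): "point" ([x, y, z] in m, in the coordinates of the camera as it stood for that picture, good to about 4 mm: the middle of the surface that is visible of it).
- arm.pinpoint(label, camera): "point" ([x, y, z] in m, in the coordinates of the camera as it stood for that picture, good to about 4 mm: a listed point, or the origin of a listed thing).
The state is a dict: "t": time; "q": joint angles; "qd": joint speeds; "joint_efforts": joint torques, N m; "eef_pos": TCP position; "ee_rot": TCP orientation; "force": force on the tool from outside, world axes, zero at the start; "moment": the same for the moment, N m; "width": finger opening in m; "gripper_force": force on a finger pad.
Only numpy, scipy, OpenCV 4.12 (cv2) and the standard library are available. Lean on these libraries where they do the work, as an engineer would, in place of code of your own. Each camera call takes 0.05 s, during which the arm holds its last target. There are 200 camera calls.

### The job

Open the lens-tray carrier so that a colleague can take the trays out: squeeze its wide catch first and then its narrow catch, each paddle well in towards the lug behind it, where it stays. Then take the gate by its upright post, swing it out past its detent and hold it wide open, about square to the carrier's front; finish while still holding it there by the post, because the gate springs back if it is let go. Leave the lenses, cup, brush, jar and loupe where they are.

Things in the scene. Friction and masses are not known exactly. Their poses are not given: they have to be found in the camera images.
- carrier: Aluminium lens-tray carrier fixed to the bench, 230 deep (x) x 250 wide (y) x 100 high mm, open-topped behind a 72 mm deep lintel (top z = 100 mm), black trays inside, barred steel gate at its front (-x). Origin: on the bench, middle of its front edge; x points into it, away from the robot, y to the left along its front. Place and yaw vary; the catches stand on the lintel.
- detent_top (a point): Top of the detent ball as found, 23 mm above the bench, on a low block in front of the gate; the gate's bottom bar (lowest point z = 19 mm) rides over it between about 0.45 and 0.7 rad of gate angle. Passing it takes some 8 N at the post. Let go when wide, the gate swings back and may run over the ball until shut.
- gate_hinge (a point): Point on the gate's vertical hinge axis, at the left (+y) end of the front, 170 mm above the bench (a good height for the tool centre on the post; the tips are then 75 mm clear of the gate). Axes as the carrier's.
- grip_post: Upright round steel post, 15 mm diameter, from z = 85 to z = 190 mm at the free end of the gate, standing up above it. Origin: centre of its top end, 185 mm from the hinge axis. It is a sleeve that turns easily on its own axis, so that a grip need not turn with the gate; its own yaw means nothing.
- gate (a joint): Gate angle, rad: 0 shut, grows as the post swings out to -x of the carrier (clockwise from above), stop at 1.62. At angle a the post lies, in carrier axes, at the hinge + 185 mm x (-sin a, -cos a). A light closing spring pulls about 1.6 N at the post when shut, 3 N when wide. The claws of both catches lock the gate until squeezed.
- wide_catch (a joint): Wide catch: angle of its rocker, rad: 0 to 0.05 as found, grows to a stop at 0.34 as its paddle is squeezed back towards its lug; the claw in front clears the gate at about 0.16. Stiff pivot: takes about 4 N at the paddle and stays where it is left; no spring.
- narrow_catch (a joint): Narrow catch: the same mechanism and values as the wide catch, with a 14 mm wide paddle and lug.
- wide_catch_squeeze (a point): Squeeze point of the wide catch, for the tool centre; fixed, 45 mm above the lintel, z = 145 mm; axes as the carrier's. A lug and a paddle, both 34 mm wide (y), stand behind (+x) and in front (-x) of it; fingers straddle the pair from above, closing along x. Which catch is left and which right varies; they are about 75 mm apart along y.
- wide_catch_lug (a point): Centre of the wide catch's lug on its outer (+x) face, 19 mm behind the squeeze point and at its height. The lug is a fixed upright steel plate, 8 mm thick, 34 mm wide, top at z = 155 mm; the narrow catch's has the same place and is 14 mm wide.
- wide_catch_paddle (a point): Centre of the wide catch's paddle on its outer (-x) face, about at squeeze height; moves with it. Upright steel plate, 6 mm thick, top near z = 157 mm, leaning out. It is 39 mm in front of the squeeze point as found, 19 mm when fully squeezed: 58, then 38 mm over the outer faces of paddle and lug. Its claw, in front, stays below z = 120 mm. The narrow catch is the same.
- narrow_catch_squeeze (a point): Squeeze point of the narrow catch: same heights and offsets, but paddle and lug are 14 mm wide (y).
- lens_in_tray: Mounted lens, disc 36 mm diameter x 8 mm, loose on the top tray inside the carrier. Leave alone. Origin: its underside.
- lens_front: Mounted lens, disc 36 mm diameter x 8 mm, on the bench right of the gate. Leave alone. Origin: its underside.
- lens_cup: White plastic cup, 64 mm diameter x 50 mm, beside the carrier at its right. Leave alone. Origin: its underside.
- lens_brush: Brush, 150 mm long, on the bench at the left in front of the carrier. Leave alone.
- jar: Amber glass jar, 60 mm diameter x 85 mm, at the carrier's left. Leave alone. Origin: its underside.
- loupe: Black eye loupe, 36 mm diameter x 42 mm, on the bench at the right. Leave alone. Origin: its underside.

How it is judged:
On the way, in this order (a step that is already met when the one before it is completed fails the run):
1. the wide catch is squeezed in, with the gate and the narrow catch still shut (value of joint wide_catch above 0.2 rad and value of joint narrow_catch below 0.12 rad and value of joint gate below 0.15 rad), for 0.2 s.
2. then the narrow catch is squeezed in too, with the gate still shut (value of joint each of wide_catch, narrow_catch above 0.2 rad and value of joint gate below 0.15 rad), for 0.2 s.
3. the gate is swung past its detent by its post (value of joint gate above 0.8 rad and contact force between the fingers and grip_post above 0.5 N), for 0.05 s.
At the end, for the whole second after the job is handed in: The gate stands open by more than 1.2 rad and is still (under 0.1 rad/s), the fingers bear on its post with more than 1 N, and both catches are still squeezed in (over 0.2 rad) (value of joint gate above 1.2 rad and velocity of joint gate between -0.1 and 0.1 rad/s and contact force between the fingers and grip_post above 1 N and value of joint each of wide_catch, narrow_catch above 0.2 rad); the arm keeps its last pose, push and grip.
It fails at once if a lens, the cup, brush, jar or loupe is moved by more than 30 mm (distance of any of lens_in_tray, lens_front, lens_cup, lens_brush, jar, loupe from where it was at the start of the episode above 0.03 m).
It also fails if it takes over 50 s, if anything falls off the work surface, if the arm or the gripper's body presses on something with over 40 N, if the wrist force passes 120 N, or if a joint passes its speed limit or range.

## Working session

There is one attempt and no reset: what is moved stays moved. The work goes in short steps, Python scripts to look and compute and a tool call to move; the robot and the scene stay as the last step left them, time stands still between calls to the robot, and variables do not carry over. Pictures are saved under pics/ and viewed, at most 10 in all, crops included, and the job is handed in when it is done.

Besides the shell and the picture viewer there is one more tool, called after "Request:" as a command line: name --argument value ..., lists and objects as JSON in quotes. move_arm: Moves the arm, as the interface text tells. Its arguments: {"type":"object","properties":{"rows":{"type":"array","items":{"type":"object","properties":{"translation":{"type":"array","items":{"type":"number"}},"rot":{"type":"array","items":{"type":"number"}},"hand":{"type":"number"}}}},"squeeze":{"type":"number"}},"required":["rows"]}

```bash
mkdir -p pics; cat > h.py <<'E'
import numpy as np, cv2
from scipy.spatial.transform import Rotation as R
from station import arm
def cam(n):
    p=arm.camera_params(n); o=np.array(p['orientation'],float)
    M=o if o.shape==(3,3) else (R.from_euler('xyz',o).as_matrix() if o.size==3 else R.from_quat(o).as_matrix())
    return p,M,np.array(p['position'])
def tow(pt,n):
    p,M,t=cam(n); return M@np.array(pt)+t
E
python3 - <<'E'
from h import *
print(arm.get_state()['eef_pos'],arm.get_state()['ee_rot'])
for n in('side','top'):
    print(arm.camera_params(n))
    im,d=arm.grab_frame(n); cv2.imwrite(f'pics/{n}0.png',im[:,:,::-1])
    for l in ['carrier','gate_hinge','grip_post','wide_catch_squeeze','narrow_catch_squeeze','wide_catch_lug','wide_catch_paddle','detent_top','lens_front','lens_cup','lens_brush','jar','loupe']:
        print(n,l,[(np.round(tow(r['point'],n),3).tolist(),round(r['p'],2)) for r in arm.pinpoint(l,n)[:2]])
E
```

```text
[ 0.17128942 -0.65240683  0.24445984] [ 3.13997243e+00 -1.18266293e-04 -2.88494193e+00]
{'vfov': 55.78032186843123, 'cx': 322.44217514585546, 'cy': 200.5320238545138, 'k1': -0.03857863162020481, 'position': array([ 0.40174293, -0.58789531,  0.84345116]), 'orientation': array([-2.45255552,  0.01578138, -0.30859953])}
side carrier [([0.625, -0.004, 0.001], 0.58)]
side gate_hinge [([0.612, 0.101, 0.165], 0.79)]
side grip_post [([0.618, -0.088, 0.191], 0.71), ([0.697, -0.029, 0.145], 0.29)]
side wide_catch_squeeze [([0.697, -0.031, 0.144], 0.73), ([0.677, -0.035, 0.145], 0.71)]
side narrow_catch_squeeze [([0.674, 0.047, 0.141], 0.52)]
side wide_catch_lug [([0.699, -0.032, 0.142], 0.89)]
side wide_catch_paddle [([0.636, -0.028, 0.146], 0.54), ([0.558, -0.233, 0.002], 0.31)]
side detent_top [([0.569, 0.022, 0.025], 0.86)]
side lens_front [([0.557, -0.234, 0.0], 0.73)]
side lens_cup [([0.677, -0.197, 0.001], 0.93)]
side lens_brush [([0.523, 0.238, -0.001], 0.92), ([0.617, 0.18, -0.001], 0.26)]
side jar [([0.611, 0.181, -0.005], 0.78), ([0.558, -0.232, 0.0], 0.45)]
side loupe [([0.436, -0.35
[... 301 characters left out ...]
 0.102, 0.169], 0.26)]
top gate_hinge [([0.622, 0.098, 0.172], 0.93)]
top grip_post [([0.642, -0.027, 0.143], 0.73), ([0.625, -0.089, 0.191], 0.59)]
top wide_catch_squeeze [([0.677, -0.027, 0.147], 0.85)]
top narrow_catch_squeeze [([0.68, -0.2, 0.001], 0.23), ([0.696, -0.031, 0.146], 0.2)]
top wide_catch_lug [([0.696, -0.03, 0.144], 0.63), ([0.521, 0.237, -0.003], 0.36)]
top wide_catch_paddle [([0.64, -0.029, 0.145], 0.47)]
top detent_top [([0.571, 0.022, 0.021], 0.66)]
top lens_front [([0.566, -0.229, -0.0], 0.69)]
top lens_cup [([0.682, -0.201, 0.002], 0.89)]
top lens_brush []
top jar [([0.614, 0.184, 0.002], 0.87)]
top loupe [([0.564, -0.228, 0.003], 0.64), ([0.431, -0.356, 0.004], 0.43)]
```

View pics/side0.png

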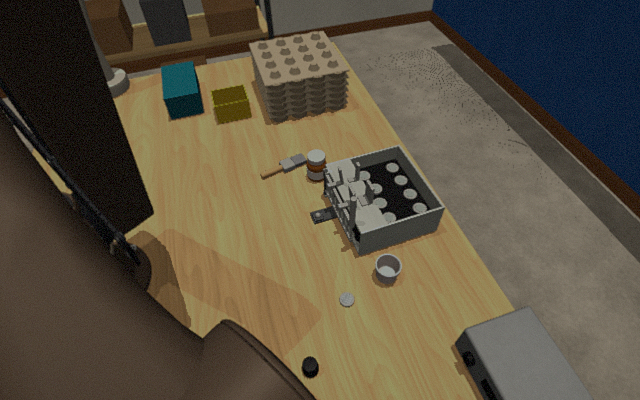

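View pics/top0.png

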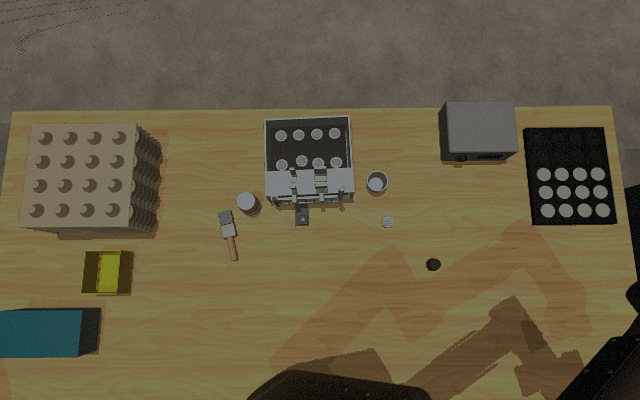

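```bash
python3 - <<'E'
from h import *
for n in('side','top'):
    im,d=arm.grab_frame(n); p,M,t=cam(n)
    f=200/np.tan(np.radians(p['vfov']/2)); v,u=np.mgrid[:400,:640]
    xy=np.stack([(u-p['cx'])/f,(v-p['cy'])/f],-1); r2=(xy**2).sum(-1,keepdims=True)
    s=xy.copy()
    for _ in range(5): s=xy/(1+p['k1']*(s**2).sum(-1,keepdims=True))
    P=np.concatenate([s,np.ones((400,640,1))],-1)*d[...,None]@M.T+t
    for name,(zl,zh) in {'catchtops':(.135,.165),'post':(.18,.2)}.items():
        m=(d>0)&(P[...,2]>zl)&(P[...,2]<zh)&(P[...,0]>.58)&(P[...,0]<.75)&(abs(P[...,1])<.15)
        k,L,st,c=cv2.connectedComponentsWithStats(m.astype('uint8'))
        for i in range(1,k):
            if st[i,4]>8:
                q=P[L==i]; print(n,name,st[i,4],c[i].round(),q.min(0).round(4),q.max(0).round(4),np.median(q,0).round(4))
    # lintel front/top edge line fit: z~0.1
    m=(d>0)&(abs(P[...,2]-.1)<.006)&(P[...,0]>.6)&(P[...,0]<.72)&(abs(P[...,1])<.14)
    q=P[m]; print('lintel',q[:,:2].min(0),q[:,:2].max(0),cv2.minAreaRect(q[:,:2].astype('float32')))
E
```

```text
side catchtops 35 [358. 166.] [0.6824 0.0363 0.1358] [0.6923 0.0519 0.1545] [0.6863 0.0409 0.1496]
side catchtops 25 [339. 170.] [0.6335 0.0356 0.1379] [0.6394 0.0496 0.1575] [0.636  0.0389 0.1506]
side catchtops 80 [370. 187.] [ 0.6852 -0.0496  0.1352] [ 0.696  -0.0134  0.157 ] [ 0.6877 -0.035   0.1509]
side catchtops 50 [351. 190.] [ 0.6371 -0.0503  0.1353] [ 0.645  -0.0168  0.1579] [ 0.6397 -0.0321  0.1548]
side catchtops 48 [352. 211.] [ 0.6161 -0.0943  0.1353] [ 0.6289 -0.0869  0.1642] [ 0.6207 -0.0924  0.1507]
side post 41 [353. 199.] [ 0.6163 -0.0939  0.1805] [ 0.6301 -0.0799  0.1932] [ 0.6229 -0.0891  0.1884]
lintel [ 0.60326205 -0.12618972] [0.71886347 0.12880455] ((0.6609628796577454, 0.0012896209955215454), (0.11518721282482147, 0.2548779845237732), 0.14590348303318024)
top catchtops 26 [292. 169.] [0.6851 0.039  0.1403] [0.6937 0.0524 0.1592] [0.6877 0.0453 0.1546]
top catchtops 60 [320. 168.] [ 0.6878 -0.0442  0.1354] [ 0.6963 -0.0142  0.1584] [ 0.6901 -0.0293  0.1534]
top catchtops 36 [321. 185.] [ 0.6392 -0.0465  0.1354] [ 0.6457 -0.0167  0.1617] [ 0.6422 -0.0318  0.1572]
top catchtops 17 [292. 187.] [0.6357 0.0372 0.137 ] [0.6423 0.0499 0.1601] [0.6382 0.0438 0.1554]
top catchtops 15 [340. 193.] [ 0.6188 -0.0919  0.136 ] [ 0.6251 -0.0779  0.1639] [ 0.6204 -0.0835  0.1482]
top post 27 [341. 189.] [ 0.6192 -0.0925  0.1802] [ 0.6329 -0.0795  0.1944] [ 0.6246 -0.0847  0.1892]
lintel [ 0.60596054 -0.1230671 ] [0.71941135 0.12575941] ((0.6624837517738342, 0.0012449026107788086), (0.11256123334169388, 0.24875998497009277), 0.3095379173755646)
```

The wide catch is the right one, at about (0.677, -0.031). The narrow one is on the left at about (0.675, 0.044), and the carrier yaw is about 0.03. In the side picture the catches are at (351-370, 188) and (339-358, 168), with the post at (353, 199).

```bash
cat >> h.py <<'E'
def rel(p,yaw,ref=None):
    s=arm.get_state(); A=R.from_euler('xyz',s['ee_rot']); B=R.from_euler('xyz',[np.pi,0,yaw])
    print('t',round(s['t'],2),'pos',np.round(s['eef_pos'],4),'rpy',np.round(s['ee_rot'],3),'F',np.round(s['force'],1),'w',round(s['width'],4))
    print('trans cm',np.round(A.inv().apply(np.array(p)-s['eef_pos'])*100,2),'rot',np.round(np.degrees((A.inv()*B).as_rotvec()),1))
E
python3 -c "
from h import *
rel([.679,-.031,.245],-np.pi/2+.03)"
```

```text
t 1.5 pos [ 0.1714 -0.6528  0.2453] rpy [ 3.142 -0.    -2.885] F [-0.4  0.3 -0.3] w 0.0876
trans cm [-6.489e+01  4.725e+01  4.000e-02] rot [  0.   0. -77.]
```

Request:
move_arm --rows '[{"translation": [-64.9,47.2,0],"rot": [0,0,-77],"hand": 0},{"translation": [-64.9,47.2,0],"rot": [0,0,-77],"hand": 0},{"translation": [-64.9,47.2,0],"rot": [0,0,-77],"hand": 0},{"translation": [-64.9,47.2,0],"rot": [0,0,-77],"hand": 0},{"translation": [-64.9,47.2,0],"rot": [0,0,-77],"hand": 0},{"translation": [-64.9,47.2,0],"rot": [0,0,-77],"hand": 0},{"translation": [-64.9,47.2,0],"rot": [0,0,-77],"hand": 0},{"translation": [-64.9,47.2,0],"rot": [0,0,-77],"hand": 0}]'

```text
t: 2.17
eef_pos: [0.3833, -0.393, 0.2457]
ee_rot: [-3.141, -0.0, -1.879]
force: [0.4, -0.1, 0.3]
width: 0.0876
gripper_force: 0.0
```

```bash
python3 -c "
from h import *
rel([.679,-.031,.245],-np.pi/2+.03)"
```

```text
t 2.17 pos [ 0.3833 -0.393   0.2457] rpy [-3.141 -0.    -1.879] F [ 0.4 -0.1  0.3] w 0.0876
trans cm [-43.46 -17.21   0.08] rot [ -0.   -0.  -19.4]
```

Request:
move_arm --rows '[{"translation": [-43.4,-17.2,0],"rot": [0,0,-19.4],"hand": 0},{"translation": [-43.4,-17.2,0],"rot": [0,0,-19.4],"hand": 0},{"translation": [-43.4,-17.2,0],"rot": [0,0,-19.4],"hand": 0},{"translation": [-43.4,-17.2,0],"rot": [0,0,-19.4],"hand": 0},{"translation": [-43.4,-17.2,0],"rot": [0,0,-19.4],"hand": 0},{"translation": [-43.4,-17.2,0],"rot": [0,0,-19.4],"hand": 0},{"translation": [-43.4,-17.2,0],"rot": [0,0,-19.4],"hand": 0},{"translation": [-43.4,-17.2,0],"rot": [0,0,-19.4],"hand": 0}]'

```text
t: 2.83
eef_pos: [0.5959, -0.136, 0.2457]
ee_rot: [-3.141, -0.0, -1.546]
force: [0.6, -0.5, -0.6]
width: 0.0875
gripper_force: 0.0
```

```bash
python3 -c "
from h import *
rel([.679,-.031,.245],-np.pi/2+.03)"
```

```text
t 2.83 pos [ 0.5959 -0.136   0.2457] rpy [-3.141 -0.    -1.546] F [ 0.6 -0.5 -0.6] w 0.0875
trans cm [-10.29  -8.57   0.08] rot [-0.  -0.  -0.3]
```

Request:
move_arm --rows '[{"translation": [-10.3,-8.6,0],"rot": [0,0,-0.3],"hand": 0},{"translation": [-10.3,-8.6,0],"rot": [0,0,-0.3],"hand": 0},{"translation": [-10.3,-8.6,0],"rot": [0,0,-0.3],"hand": 0},{"translation": [-10.3,-8.6,0],"rot": [0,0,-0.3],"hand": 0},{"translation": [-10.3,-8.6,0],"rot": [0,0,-0.3],"hand": 0},{"translation": [-10.3,-8.6,0],"rot": [0,0,-0.3],"hand": 0}]'

```text
t: 3.33
eef_pos: [0.6783, -0.0322, 0.2447]
ee_rot: [3.14, -0.0, -1.54]
force: [-1.4, -0.1, 0.8]
width: 0.0878
gripper_force: 0.0
```

```bash
python3 -c "
from h import *
rel([.679,-.031,.145],-np.pi/2+.03)
for n in('side','top'):
    im,d=arm.grab_frame(n); cv2.imwrite(f'pics/{n}1.png',cv2.resize(im[120:250,250:450,::-1],None,fx=4,fy=4))
    for l in ['gate_hinge','grip_post','wide_catch_squeeze','narrow_catch_squeeze','wide_catch_lug','wide_catch_paddle']:
        print(n,l,[(np.round(tow(r['point'],n),3).tolist(),round(r['p'],2)) for r in arm.pinpoint(l,n)[:2]])
"
```

```text
t 3.33 pos [ 0.6783 -0.0322  0.2447] rpy [ 3.14 -0.   -1.54] F [-1.4 -0.1  0.8] w 0.0878
trans cm [-0.12 -0.09  9.97] rot [ 0.1 -0.   0.1]
side gate_hinge [([0.613, 0.1, 0.168], 0.74), ([0.698, -0.031, 0.142], 0.43)]
side grip_post [([0.62, -0.088, 0.188], 0.72)]
side wide_catch_squeeze [([0.675, -0.031, 0.146], 0.67)]
side narrow_catch_squeeze [([0.675, 0.045, 0.144], 0.69)]
side wide_catch_lug [([0.698, -0.029, 0.144], 0.86)]
side wide_catch_paddle []
top gate_hinge [([0.62, 0.102, 0.169], 0.76)]
top grip_post [([0.625, -0.086, 0.191], 0.39)]
top wide_catch_squeeze [([0.678, -0.025, 0.144], 0.63)]
top narrow_catch_squeeze [([0.676, -0.028, 0.146], 0.69), ([0.671, 0.044, 0.148], 0.47)]
top wide_catch_lug [([0.695, -0.031, 0.147], 0.46)]
top wide_catch_paddle [([0.644, -0.029, 0.143], 0.52)]
```

Request:
move_arm --rows '[{"translation": [0,1.0,0],"rot": [0,0,0],"hand": 0},{"translation": [0,1.0,3],"rot": [0,0,0],"hand": 0},{"translation": [0,1.0,6],"rot": [0,0,0],"hand": 0},{"translation": [0,1.0,8],"rot": [0,0,0],"hand": 0},{"translation": [0,1.0,9.9],"rot": [0,0,0],"hand": 0},{"translation": [0,1.0,9.9],"rot": [0,0,0],"hand": 0}]'

```text
t: 4.53
eef_pos: [0.6654, -0.0333, 0.142]
ee_rot: [3.135, -0.0, -1.542]
force: [0.2, -0.7, -1.2]
width: 0.088
gripper_force: 0.0
```

```bash
python3 -c "
from h import *
rel([.678,-.031,.145],-np.pi/2+.03)
for n in('side','top'):
    im,d=arm.grab_frame(n); cv2.imwrite(f'pics/{n}2.png',cv2.resize(im[120:250,250:450,::-1],None,fx=4,fy=4))
"
```

```text
t 4.53 pos [ 0.6654 -0.0333  0.142 ] rpy [ 3.135 -0.    -1.542] F [ 0.2 -0.7 -1.2] w 0.088
trans cm [-0.19 -1.27 -0.31] rot [ 0.4 -0.  -0. ]
```

View pics/side2.png

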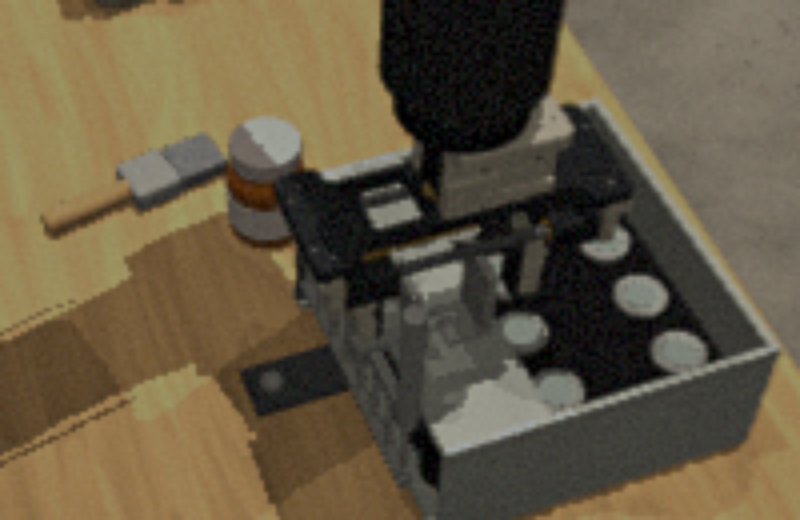

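The open fingers straddle the wide catch, one at crop (370, 300) in front of the paddle and one at (530, 260) behind the lug.

Request:
move_arm --rows '[{"translation": [-0.1,-0.7,-0.3],"rot": [0,0,0],"hand": 0.2},{"translation": [-0.1,-1.2,-0.3],"rot": [0,0,0],"hand": 0.5},{"translation": [-0.1,-1.2,-0.3],"rot": [0,0,0],"hand": 0.7},{"translation": [-0.1,-1.2,-0.3],"rot": [0,0,0],"hand": 0.7},{"translation": [-0.1,-1.2,-0.3],"rot": [0,0,0],"hand": 0.7},{"translation": [-0.1,-1.2,-0.3],"rot": [0,0,0],"hand": 0.7},{"translation": [-0.1,-1.2,-0.3],"rot": [0,0,0],"hand": 0.7},{"translation": [-0.1,-1.2,-0.3],"rot": [0,0,0],"hand": 0.7}]' --squeeze 25

```text
t: 5.3
eef_pos: [0.6764, -0.0322, 0.1491]
ee_rot: [3.134, -0.0, -1.542]
force: [-22.6, 3.6, 15.5]
width: 0.0401
gripper_force: 12.3
```

Request:
move_arm --rows '[{"translation": [0,0.2,0],"rot": [0,0,0],"hand": 0.7},{"translation": [0,0.3,0],"rot": [0,0,0],"hand": 0.7},{"translation": [0,0.3,0],"rot": [0,0,0],"hand": 0.7},{"translation": [0,0.3,0],"rot": [0,0,0],"hand": 0.7}]'

```text
t: 5.63
eef_pos: [0.6761, -0.0321, 0.1492]
ee_rot: [3.139, -0.0, -1.541]
force: [-6.9, 0.4, 5.4]
width: 0.0389
gripper_force: 26.4
```

Request:
move_arm --rows '[{"translation": [0,0.5,0],"rot": [0,0,0],"hand": 0},{"translation": [0,0.8,0],"rot": [0,0,0],"hand": 0},{"translation": [0,0.8,0],"rot": [0,0,0],"hand": 0},{"translation": [0,0.8,0],"rot": [0,0,0],"hand": 0},{"translation": [0,0.8,-3],"rot": [0,0,0],"hand": 0},{"translation": [0,0.8,-6],"rot": [0,0,0],"hand": 0},{"translation": [-3.8,0.9,-6],"rot": [0,0,0],"hand": 0},{"translation": [-7.6,1.0,-6],"rot": [0,0,0],"hand": 0}]'

```text
t: 6.3
eef_pos: [0.6667, 0.0434, 0.2122]
ee_rot: [-3.136, 0.001, -1.544]
force: [1.0, 0.7, -0.5]
width: 0.0851
gripper_force: 0.0
```

```bash
python3 -c "
from h import *
for l,n in [('wide_catch_paddle','top'),('wide_catch_paddle','side'),('narrow_catch_squeeze','side')]:
    arm.grab_frame(n)
    print(n,l,[(np.round(tow(r['point'],n),3).tolist(),round(r['p'],2)) for r in arm.pinpoint(l,n)[:3]])
rel([.664,.044,.146],-np.pi/2+.03)
"
```

```text
top wide_catch_paddle [([0.661, -0.029, 0.146], 0.56)]
side wide_catch_paddle [([0.655, -0.03, 0.145], 0.64)]
side narrow_catch_squeeze [([0.673, 0.047, 0.144], 0.82)]
t 6.6 pos [0.6652 0.0436 0.2093] rpy [-3.141 -0.    -1.541] F [-0.1  0.5 -0.2] w 0.0872
trans cm [-0.04  0.12  6.33] rot [-0. -0. -0.]
```

The wide paddle is in, at x of about 0.657. Next is the narrow catch.

Request:
move_arm --rows '[{"translation": [-0.1,0.1,2.5],"rot": [0,0,0],"hand": 0},{"translation": [-0.1,0.1,4.5],"rot": [0,0,0],"hand": 0},{"translation": [-0.1,0.1,6.2],"rot": [0,0,0],"hand": 0},{"translation": [-0.1,0.1,6.2],"rot": [0,0,0],"hand": 0},{"translation": [-0.1,-0.4,6.2],"rot": [0,0,0],"hand": 0.2},{"translation": [-0.1,-0.8,6.2],"rot": [0,0,0],"hand": 0.5},{"translation": [-0.1,-0.8,6.2],"rot": [0,0,0],"hand": 0.7},{"translation": [-0.1,-0.8,6.2],"rot": [0,0,0],"hand": 0.7}]'

```text
t: 7.27
eef_pos: [0.6732, 0.0446, 0.1485]
ee_rot: [-3.141, -0.0, -1.541]
force: [-4.3, -0.8, 2.9]
width: 0.0668
gripper_force: 1.9
```

Request:
move_arm --rows '[{"translation": [0,0,0],"rot": [0,0,0],"hand": 0.7},{"translation": [0,0,0],"rot": [0,0,0],"hand": 0.7},{"translation": [0,0,0],"rot": [0,0,0],"hand": 0.7},{"translation": [0,0,0],"rot": [0,0,0],"hand": 0.7}]'

```text
t: 7.6
eef_pos: [0.6724, 0.0449, 0.1478]
ee_rot: [3.141, 0.0, -1.541]
force: [8.9, -2.5, -6.3]
width: 0.0396
gripper_force: 18.9
```

Request:
move_arm --rows '[{"translation": [0,0,0],"rot": [0,0,0],"hand": 0.7},{"translation": [0,0,0],"rot": [0,0,0],"hand": 0.7},{"translation": [0,0.3,0],"rot": [0,0,0],"hand": 0},{"translation": [0,0.8,0],"rot": [0,0,0],"hand": 0},{"translation": [0,0.8,0],"rot": [0,0,0],"hand": 0},{"translation": [0,0.8,0],"rot": [0,0,0],"hand": 0},{"translation": [0,0.8,-4],"rot": [0,0,0],"hand": 0},{"translation": [0,0.8,-8],"rot": [0,0,0],"hand": 0}]'

```text
t: 8.27
eef_pos: [0.6634, 0.0447, 0.2255]
ee_rot: [3.136, -0.001, -1.541]
force: [1.1, -0.6, 0.8]
width: 0.0739
gripper_force: 0.0
```

```bash
python3 -c "
from h import *
for n in ('top','side'):
  arm.grab_frame(n)
  for l in ['wide_catch_paddle','narrow_catch','grip_post','gate_hinge']:
    print(n,l,[(np.round(tow(r['point'],n),3).tolist(),round(r['p'],2)) for r in (arm.search_frame if l=='narrow_catch' else arm.pinpoint)(l,n)[:3]])
rel([.622,-.087,.255],-np.pi/2+.03)
"
```

```text
top wide_catch_paddle [([0.661, -0.028, 0.144], 0.75), ([0.735, 0.025, 0.062], 0.71)]
top narrow_catch [([0.654, -0.032, 0.122], 0.55), ([0.729, -0.043, 0.062], 0.51)]
top grip_post [([0.626, -0.083, 0.187], 0.37), ([0.658, -0.03, 0.148], 0.22)]
top gate_hinge [([0.621, 0.1, 0.17], 0.89)]
side wide_catch_paddle [([0.655, -0.031, 0.144], 0.59)]
side narrow_catch [([0.647, 0.04, 0.114], 0.43), ([0.741, -0.03, 0.062], 0.23)]
side grip_post [([0.433, -0.361, 0.0], 0.69), ([0.624, -0.088, 0.19], 0.55)]
side gate_hinge [([0.615, 0.102, 0.167], 0.78), ([0.616, 0.181, -0.002], 0.54)]
t 8.77 pos [0.6646 0.0447 0.2262] rpy [ 3.14  -0.    -1.541] F [ 0.2 -0.2  0.2] w 0.0876
trans cm [13.04  4.65 -2.87] rot [ 0.1 -0.  -0. ]
```

Request:
move_arm --rows '[{"translation": [1,0.8,-2.9],"rot": [0,0,0],"hand": 0},{"translation": [5,2,-2.9],"rot": [0,0,0],"hand": 0},{"translation": [9,3.3,-2.9],"rot": [0,0,0],"hand": 0},{"translation": [13,4.6,-2.9],"rot": [0,0,0],"hand": 0},{"translation": [13,4.6,-2.9],"rot": [0,0,0],"hand": 0},{"translation": [13,4.6,0],"rot": [0,0,0],"hand": 0},{"translation": [13,4.6,3],"rot": [0,0,0],"hand": 0},{"translation": [13,4.6,5.6],"rot": [0,0,0],"hand": 0}]'

```text
t: 9.43
eef_pos: [0.6223, -0.087, 0.1697]
ee_rot: [3.141, 0.0, -1.542]
force: [-0.1, 0.1, -1.1]
width: 0.0874
gripper_force: 0.0
```

```bash
python3 -c "
from h import *
for n in('side','top'):
    im,d=arm.grab_frame(n); cv2.imwrite(f'pics/{n}3.png',cv2.resize(im[120:250,250:450,::-1],None,fx=4,fy=4,interpolation=cv2.INTER_CUBIC))
rel([.622,-.087,.17],-np.pi/2+.03)
"
```

```text
t 9.53 pos [ 0.6198 -0.0868  0.1663] rpy [ 3.133  0.    -1.542] F [ 0.5 -0.4  0.3] w 0.0875
trans cm [ 0.03 -0.22 -0.37] rot [ 0.5  0.  -0.1]
```

View pics/side3.png

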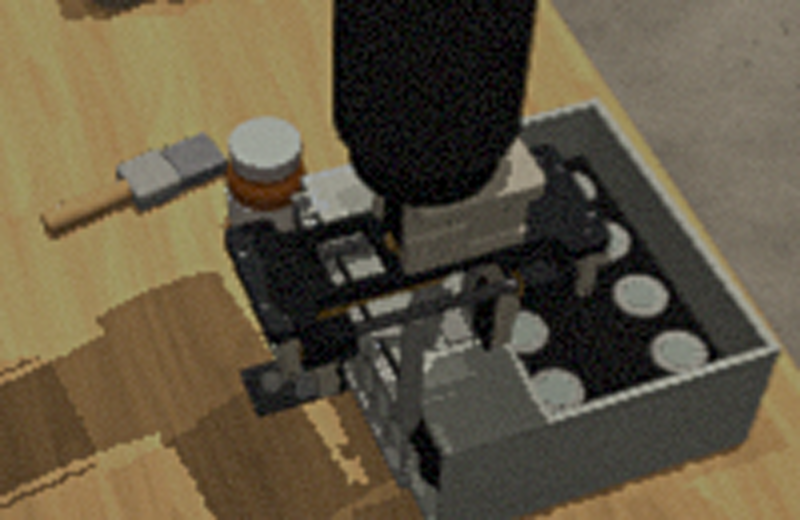

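The open fingers stand either side of the post at crop (410, 340), so I close on it.

Request:
move_arm --rows '[{"translation": [0,0,0],"rot": [0,0,0],"hand": 0.5},{"translation": [0,0,0],"rot": [0,0,0],"hand": 1},{"translation": [0,0,0],"rot": [0,0,0],"hand": 1},{"translation": [0,0,0],"rot": [0,0,0],"hand": 1},{"translation": [0,0,0],"rot": [0,0,0],"hand": 1},{"translation": [0,0,0],"rot": [0,0,0],"hand": 1},{"translation": [0,0,0],"rot": [0,0,0],"hand": 1},{"translation": [0,0,0],"rot": [0,0,0],"hand": 1}]' --squeeze 35

```text
t: 10.2
eef_pos: [0.6229, -0.0865, 0.1716]
ee_rot: [-3.141, 0.0, -1.541]
force: [0.4, -0.1, 0.1]
width: 0.0401
gripper_force: 0.0
```

```bash
python3 -c "
from h import *
s=arm.get_state(); rel([.622,-.087,.17],-np.pi/2+.03); A=R.from_euler('xyz',s['ee_rot'])
H=np.array([.6175,.1005]); p=s['eef_pos'][:2]; v=p-H; print('r',np.hypot(*v), 'th', np.arctan2(v[1],v[0]))
for a in np.arange(.1,1.5,.1):
    c,sn=np.cos(-a),np.sin(-a); w=np.array([[c,-sn],[sn,c]])@v+H
    print(round(a,2),np.round(w,3),A.inv().apply(np.append(w-p,0)).round(4)*100, -np.degrees(-a).round(1))
"
```

```text
t 10.2 pos [ 0.6229 -0.0865  0.1716] rpy [-3.141  0.    -1.541] F [ 0.4 -0.1  0.1] w 0.0401
trans cm [0.04 0.1  0.16] rot [-0.  0. -0.]
r 0.18710980406456465 th -1.5417373575205893
0.1 [ 0.604 -0.086] [-0.1   1.87 -0.  ] 5.7
0.2 [ 0.586 -0.084] [-0.38  3.72 -0.  ] 11.5
0.3 [ 0.567 -0.08 ] [-0.84  5.53 -0.  ] 17.2
0.4 [ 0.55  -0.074] [-1.48  7.29 -0.  ] 22.9
0.5 [ 0.533 -0.066] [-2.3   8.97 -0.  ] 28.6
0.6 [ 0.516 -0.057] [-3.28 10.56 -0.  ] 34.4
0.7 [ 0.501 -0.046] [-4.41 12.05 -0.  ] 40.1
0.8 [ 0.487 -0.034] [-5.69 13.42 -0.  ] 45.8
0.9 [ 0.474 -0.02 ] [-7.090e+00  1.465e+01 -1.000e-02] 51.6
1.0 [ 0.463 -0.005] [-8.610e+00  1.574e+01 -1.000e-02] 57.3
1.1 [0.453 0.011] [-1.024e+01  1.667e+01 -1.000e-02] 63.0
1.2 [0.445 0.028] [-1.195e+01  1.743e+01 -1.000e-02] 68.8
1.3 [0.439 0.045] [-1.372e+01  1.802e+01 -1.000e-02] 74.5
1.4 [0.434 0.063] [-1.555e+01  1.843e+01 -1.000e-02] 80.2
```

Request:
move_arm --rows '[{"translation": [0,0,0],"rot": [0,0,0],"hand": 1},{"translation": [0,0,0],"rot": [0,0,0],"hand": 1},{"translation": [0,0,0],"rot": [0,0,0],"hand": 1},{"translation": [0,0,0],"rot": [0,0,0],"hand": 1},{"translation": [0,0,0],"rot": [0,0,0],"hand": 1},{"translation": [0,0,0],"rot": [0,0,0],"hand": 1}]'

```text
t: 10.7
eef_pos: [0.6232, -0.0866, 0.1714]
ee_rot: [-3.141, -0.0, -1.541]
force: [1.5, -0.9, -1.3]
width: 0.0143
gripper_force: 35.0
```

Request:
move_arm --rows '[{"translation": [0,0.94,0],"rot": [0,0,2.9],"hand": 1},{"translation": [-0.1,1.87,0],"rot": [0,0,5.7],"hand": 1},{"translation": [-0.2,2.8,0],"rot": [0,0,8.6],"hand": 1},{"translation": [-0.38,3.72,0],"rot": [0,0,11.5],"hand": 1},{"translation": [-0.6,4.63,0],"rot": [0,0,14.3],"hand": 1},{"translation": [-0.84,5.53,0],"rot": [0,0,17.2],"hand": 1},{"translation": [-1.15,6.42,0],"rot": [0,0,20],"hand": 1},{"translation": [-1.48,7.29,0],"rot": [0,0,22.9],"hand": 1}]'

```text
t: 11.37
eef_pos: [0.5494, -0.0739, 0.1713]
ee_rot: [-3.141, 0.0, -1.943]
force: [2.7, 1.0, -1.8]
width: 0.0143
gripper_force: 35.0
```

```bash
cat > nx.py <<'E'
from h import *
import sys
s=arm.get_state(); A=R.from_euler('xyz',s['ee_rot'])
print(round(s['t'],2),s['eef_pos'],s['ee_rot'],s['force'],s['width'],s['q'].round(2) if hasattr(s['q'],'round') else s['q'])
H=np.array([.6175,.1005]); p=s['eef_pos'][:2]; v=p-H; print('r',np.hypot(*v),'a',-1.5417-np.arctan2(v[1],v[0]))
v=np.array([.0054,-.187])
for a in np.arange(*map(float,sys.argv[1:])):
    w=R.from_euler('z',-a).as_matrix()[:2,:2]@v+H
    B=R.from_euler('xyz',[np.pi,0,-1.541-a])
    print(round(a,3),A.inv().apply(np.append(w-p,.171-s['eef_pos'][2])*100).round(2), np.degrees((A.inv()*B).as_rotvec()).round(1))
E
python3 nx.py .475 1.05 .075
```

```text
11.37 [ 0.5494209  -0.07386469  0.17134708] [-3.14108657e+00  2.75645221e-04 -1.94319127e+00] [ 2.74808664  1.02059901 -1.80372718] 0.014258816271060895 [ 0.22  0.22 -0.36  0.   -0.99 -0.59]
r 0.1871838953351292 a 0.40133501673237637
0.475 [-0.06  1.38  0.03] [-0.   0.   4.2]
0.55 [-0.22  2.78  0.03] [-0.   0.   8.5]
0.625 [-0.48  4.15  0.03] [-0.   0.  12.8]
0.7 [-0.84  5.51  0.03] [-0.   0.  17.1]
0.775 [-1.3   6.83  0.03] [-0.   0.  21.4]
0.85 [-1.86  8.12  0.03] [-0.   0.  25.7]
0.925 [-2.52  9.36  0.03] [-0.  0. 30.]
1.0 [-3.26 10.55  0.03] [-0.   0.  34.3]
```

The gate follows freely. Next is over the detent.

Request:
move_arm --rows '[{"translation": [-0.06,1.38,0],"rot": [0,0,4.2],"hand": 1},{"translation": [-0.22,2.78,0],"rot": [0,0,8.5],"hand": 1},{"translation": [-0.48,4.15,0],"rot": [0,0,12.8],"hand": 1},{"translation": [-0.84,5.51,0],"rot": [0,0,17.1],"hand": 1},{"translation": [-1.3,6.83,0],"rot": [0,0,21.4],"hand": 1},{"translation": [-1.86,8.12,0],"rot": [0,0,25.7],"hand": 1},{"translation": [-2.52,9.36,0],"rot": [0,0,30],"hand": 1},{"translation": [-3.26,10.55,0],"rot": [0,0,34.3],"hand": 1}]'

```text
t: 12.03
eef_pos: [0.463, -0.0048, 0.1714]
ee_rot: [-3.141, 0.001, -2.543]
force: [6.7, 0.6, -5.6]
width: 0.0142
gripper_force: 35.0
```

```bash
python3 nx.py 1.06 1.5 .06
```

```text
12.03 [ 0.46303102 -0.00481795  0.17138208] [-3.14127374e+00  1.46733025e-03 -2.54317731e+00] [ 6.69326757  0.62995982 -5.55382696] 0.01419480466611586 [ 0.42  0.07 -0.55  0.   -0.95 -1.39]
r 0.18695597412889187 a 1.001481770114542
1.06 [-0.02  1.1   0.04] [-0.   0.1  3.3]
1.12 [-0.12  2.22  0.04] [-0.   0.1  6.8]
1.18 [-0.29  3.33  0.04] [-0.   0.1 10.2]
1.24 [-0.52  4.42  0.04] [-0.   0.1 13.6]
1.3 [-0.82  5.51  0.04] [-0.   0.1 17.1]
1.36 [-1.18  6.57  0.04] [-0.   0.1 20.5]
1.42 [-1.6   7.61  0.04] [-0.   0.1 23.9]
1.48 [-2.09  8.62  0.04] [ 0.   0.1 27.4]
```

Request:
move_arm --rows '[{"translation": [-0.02,1.1,0],"rot": [0,0,3.3],"hand": 1},{"translation": [-0.12,2.22,0],"rot": [0,0,6.8],"hand": 1},{"translation": [-0.29,3.33,0],"rot": [0,0,10.2],"hand": 1},{"translation": [-0.52,4.42,0],"rot": [0,0,13.6],"hand": 1},{"translation": [-0.82,5.51,0],"rot": [0,0,17.1],"hand": 1},{"translation": [-1.18,6.57,0],"rot": [0,0,20.5],"hand": 1},{"translation": [-1.6,7.61,0],"rot": [0,0,23.9],"hand": 1},{"translation": [-2.0,8.4,0],"rot": [0,0,26.6],"hand": 1}]'

```text
t: 12.7
eef_pos: [0.4325, 0.0759, 0.1714]
ee_rot: [3.141, 0.002, -3.006]
force: [7.0, -2.1, -6.8]
width: 0.0145
gripper_force: 35.0
```

Request:
move_arm --rows '[{"translation": [0,0,0],"rot": [0,0,0],"hand": 1},{"translation": [0,0,0],"rot": [0,0,0],"hand": 1},{"translation": [0,0,0],"rot": [0,0,0],"hand": 1},{"translation": [0,0,0],"rot": [0,0,0],"hand": 1},{"translation": [0,0,0],"rot": [0,0,0],"hand": 1},{"translation": [0,0,0],"rot": [0,0,0],"hand": 1}]'

```text
t: 13.2
eef_pos: [0.4326, 0.0752, 0.1714]
ee_rot: [-3.141, 0.001, -3.003]
force: [6.2, -1.6, -6.2]
width: 0.0143
gripper_force: 35.0
```

```bash
python3 nx.py 1.4 1.41 .1; python3 -c "
from h import *
for n in('side','top'):
    im,d=arm.grab_frame(n)
    for l in ['wide_catch_paddle','grip_post']: print(n,l,[(np.round(tow(r['point'],n),3).tolist(),round(r['p'],2)) for r in arm.pinpoint(l,n)[:3]])
    if n=='side': cv2.imwrite('pics/s4.png',cv2.resize(im[120:250,250:450,::-1],None,fx=4,fy=4,interpolation=cv2.INTER_CUBIC))
print(arm.get_state()['gripper_force'],arm.get_state()['qd'])
"
```

```text
13.2 [0.43259467 0.07517837 0.17135864] [-3.14149644e+00  1.36536123e-03 -3.00338491e+00] [ 6.19746671 -1.63253359 -6.18655477] 0.01429579244581521 [ 0.62  0.03 -0.59  0.   -0.95 -2.06]
r 0.18663109660038402 a 1.463795454370362
1.4 [ 0.01 -1.19  0.04] [-0.   0.1 -3.6]
side wide_catch_paddle [([0.655, -0.032, 0.147], 0.73)]
side grip_post [([0.614, 0.183, -0.006], 0.52)]
top wide_catch_paddle [([0.66, -0.033, 0.146], 0.62)]
top grip_post []
34.998875856399536 [-0.00062961 -0.00029237  0.00023408  0.00011674 -0.00075513 -0.00069702]
```

View pics/s4.png

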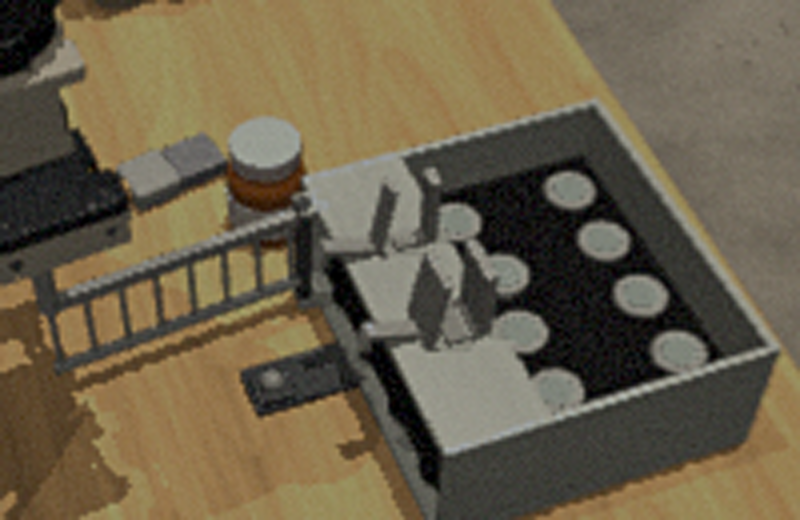

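The gate stands square to the front, with its post held at crop (45, 300). Both paddles are upright against their lugs at (390, 215) and (430, 300), and nothing else has moved.

```bash
python3 -c "
from station import arm
print(arm.job_done())"
```

```text
the job is handed in; nothing more can be done
None
```

The job is handed in: I squeezed the wide catch and then the narrow one, and both stayed in; the gate is held open by its post at about 1.46 rad with a 35 N grip, and no loose item was seen to move, though the hand-in call returned no verdict.

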